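Close a split housing on its dowels and hold it pressed in the spring nest

ROBOT

A 6-joint arm with a two-finger parallel gripper is mounted at the origin on a cart in front of the work surface, level with it; the furniture and walls round the work are solid. World frame = base frame: x ahead of the robot, y to its left, z up, the work surface at z = 0. Lengths are in m, angles in rad, forces in N, time in s.
With the tool pointing down it reaches from about 0.275 to 0.825 m from the base axis. Payload 4.9 kg.
Tool frame: the origin (TCP) lies midway between the tips of the shut fingers; the grasp point (between the pads) lies 19 mm behind it (grip_point_offset is the distance from the TCP to the grasp point, in m); z points along the fingers, y is the line along which they close (so a half turn about z gives the same grasp; the last joint's range is limited). The gripper opens to 85 mm and grips with 20 to 120 N. Pads are 22 mm wide; open, the fingers measure 114 mm over their backs; the gripper's body (76 mm by 85 mm) begins 54 mm behind the grasp point. The pads swing forward as they close: fully open they stand 13 mm farther back than shut.
Start: joints at [-1.272, 0.326, -0.193, 1.052, 0, 1.437], TCP at [0.231, -0.499, 0.231] pointing down, gripper open.
Joint ranges: [-2.65, 2.65], [-0.97, 1.79], [-1.3, 1.35], [-1.93, 2.1], [-1.47, 1.37], [-3.14, 3.14]. Speed limits (rad/s): [2.57, 2.57, 3.14, 3.14, 3.14, 3.14].

INTERFACE

Orientations are given as a rotation vector (axis times angle).
In Python, from cell import * gives the robot as it stands. Calls block until the motion is done:
- movep(position, orientation): joint-space move of the TCP to a pose.
- move_l(position, velocity=0.15, rot=None, until_force=None): straight line of the TCP; rot=None keeps the orientation; velocity is the mean speed in m/s. With until_force (N) it stops when the force on the tool has changed by that much, and returns True; else False.
- set_joints(angles): joint-space move.
- let_go() and grab(newtons=None): open the fingers fully, or close them until they stop; newtons is the grip in N (None keeps the last).
- sleep(seconds).
- ik(position, orientation): joint angles nearest the present ones, or None.
- get_state(): the state.
- grab_frame(name): name is "side" or "top" or "wrist"; returns a dict with "img" (400x640x3 uint8, red, green, blue), "fx", "fy", "cx", "cy" (pixels), "cam_to_world" (4x4, takes a point from camera to world coordinates); the wrist camera has in their place "T_tool_cam" (4x4, takes a point from camera to tool coordinates, whose origin is the TCP and whose axes are the flange's). Camera axes: x right, y down, z forward; pixel columns grow to the right and rows downward; lengths in m; the calibration is good to about 2 mm. A picture is of the moment at which its call begins: read the wrist's pose just before it. There is no depth.
A pose or a line that the arm cannot do raises MotionError and nothing moves.
- sign_off(): hands the job in; it is judged then, once.
Trained networks look in the newest picture that a camera, given by its name, has taken for a name from the list of things; names that differ only in an ending like _2 or _b are one class to them, and where a whole thing is asked for, a point or a joint stands for the part that bears it (a point fixed in the world has none). Each returns a list of dicts, best first, with "score" (0 to 1); they miss things now and then, are a little off and sometimes report something else, mostly with a low value. They report only what shows in the picture. A call takes as long as a camera call.
- spot_in(camera, name): "centre" ([column, row] in pixels, amid what is visible of it).
- silhouettes(camera, name): "mask" (400x640 bool, what is visible of it) and "centre" ([column, row] in pixels, amid what is visible of it).
- tip_of(camera, name): "centre" ([column, row] in pixels: a listed point, or the origin of a listed thing).
The state is a dict: "clock": time; "q": joint angles; "joint_velocities": joint speeds; "tau": joint torques, N m; "position": TCP position; "eef_rot": TCP orientation; "contact_force": force on the tool from outside, world axes, zero at the start; "wrist_torque": the same for the moment, N m; "finger_gap": opening from 0.0 (shut) to 1.0 (fully open); "grasp_force": force on a finger pad.
Only numpy, scipy, OpenCV 4.12 (cv2) and the standard library are available. Lean on these libraries where they do the work, as an engineer would, in place of code of your own. Each camera call takes 0.05 s, during which the arm holds its last target. There are 200 camera calls.

TASK

The lower half of a split housing sits in the spring nest of the small assembly fixture, with its two dowel pins standing up. Of the three loose covers pick the one whose outline matches it, with a single shaft neck at one end, set it on the dowels neck over neck so that the faces meet with no gap, and press the closed pair firmly down until it has sunk most of the nest's short spring travel. Finish while still holding it pressed down: do not let go; the other two covers stay where they lie.

Things in the scene. Friction and masses are not known exactly. Their poses are not given: they have to be found in the camera images.
- cover_one_neck: Loose grey-painted upper housing half lying on its flat face: body 84 mm (x) by 48 mm (y) by 30 mm high, low ribs on top (3 mm); about 0.2 kg. Origin: centre of its underside, z up. One neck only, at the +x end (26 mm wide, 20 mm high, sticks out 20 mm): the cover that fits. Underside: a 14 mm hole at x = -25 mm and a 10 mm hole at x = +25 mm, y = 0, 20 mm deep.
- thick_hole (a point): Centre of the mouth of the 14 mm hole in the underside of the one-necked cover, at x = -25 mm, y = 0, z = 0 of that cover; axes as the cover's.
- thin_hole (a point): Centre of the mouth of the 10 mm hole in the underside of the one-necked cover, at x = +25 mm (neck end), y = 0, z = 0 of that cover; axes as the cover's.
- cover_two_necks: Loose grey-painted upper housing half lying on its flat face: body 84 mm (x) by 48 mm (y) by 30 mm high, low ribs on top (3 mm); about 0.2 kg. Origin: centre of its underside, z up. A neck at each end (+x and -x): does not fit, leave it alone.
- cover_side_neck: Loose grey-painted upper housing half lying on its flat face: body 84 mm (x) by 48 mm (y) by 30 mm high, low ribs on top (3 mm); about 0.2 kg. Origin: centre of its underside, z up. One neck in the middle of a long side (+y): does not fit, leave it alone.
- fixture: Fixed steel plate 160 (x) by 110 (y) by 10 mm; on it a black frame 34 mm high holds the grey lower half (84 mm along x, 48 mm along y, neck at +x), whose flat face stands 62 mm above the table when up. Origin: centre of the plate's underside, z up. The fitting cover's x axis agrees with this x when on the right way.
- thick_dowel (a point): Foot of the thick dowel, on the lower half's flat face (62 mm above the table when up), at fixture x = -25 mm, y = 0; axes as the fixture's; sinks with the lower half. Dowel 12 mm thick, 16 mm tall, its top 5 mm tapered to 7 mm.
- thin_dowel (a point): Foot of the thin dowel, on the lower half's flat face at fixture x = +25 mm (neck end), y = 0; axes as the fixture's; sinks with the lower half. Dowel 8 mm thick, 16 mm tall, its top 5 mm tapered to 3 mm.
- lower_half (a joint): How far the lower half has sunk straight down in its spring nest (m): 0 up, as it starts; 0.008 at the bottom stop. It springs back when let go. With the cover on it, a push of about 2 N starts it moving, about 9 N holds it at 5 mm and 14 N at the stop.

How it is judged:
On the way, in this order (a step that is already met when the one before it is completed fails the run):
1. the one-necked cover is lifted off the table (height (world z) of cover_one_neck above 0.05 m), for 0.1 s.
2. the one-necked cover sits on both dowels, neck over neck, face to face with the lower half (horizontal distance between thick_hole and thick_dowel below 0.003 m and horizontal distance between thin_hole and thin_dowel below 0.003 m and z of thick_hole in the frame of thick_dowel below 0.0025 m and z of thin_hole in the frame of thin_dowel below 0.0025 m and angle between cover_one_neck's own z axis and vertical below 0.06 rad), for 0.2 s.
At the end, for the whole second after the job is handed in: The one-necked cover is on both dowels, right way round (each hole within 3 mm of its dowel, gap under 2.5 mm, tilt under 0.06 rad), at rest; the robot touches it with over 3 N and keeps it pressed on the lower half with over 6 N, the nest sunk by over 4 of its 8 mm (all of step 2 and value of joint lower_half above 0.004 m and contact force between cover_one_neck and fixture above 6 N and contact force between any of the fingers, the arm and cover_one_neck above 3 N and linear speed of cover_one_neck below 0.02 m/s); the arm keeps its last pose, push and grip.
It fails at once if another cover is moved by more than 30 mm (distance of any of cover_two_necks, cover_side_neck from where it was at the start of the episode above 0.03 m).
It also fails if it takes over 51 s, if anything falls off the work surface, if the arm or the gripper's body presses on something with over 40 N, if the wrist force passes 120 N, or if a joint passes its speed limit or range.

## Working session

There is one attempt and no reset: what is moved stays moved. The work goes in short steps, each a Python script; the robot and the scene stay as the last script left them, time stands still between calls to the robot, and variables do not carry over. Pictures are saved under pics/ and viewed, at most 10 in all, crops included, and the job is handed in when it is done.

```bash
mkdir -p pics; ls; cat > h.py <<'E'
from cell import *
import numpy as np, cv2
from scipy.spatial.transform import Rotation as R
def snap(n):
    s=get_state(); f=grab_frame(n)
    if n=="wrist":
        T=np.eye(4);T[:3,:3]=R.from_rotvec(s["eef_rot"]).as_matrix();T[:3,3]=s["position"]
        f["cam_to_world"]=T@np.array(f["T_tool_cam"])
    f["cam_to_world"]=np.array(f["cam_to_world"])
    return f
def w(f,p,z):
    M=f["cam_to_world"];d=M[:3,:3]@np.array([(p[0]-f["cx"])/f["fx"],(p[1]-f["cy"])/f["fy"],1.])
    return M[:3,3]+d*(z-M[2,3])/d[2]
def save(f,n): cv2.imwrite("pics/"+n+".png",f["img"][:,:,::-1])
E
python3 - <<'E'
from h import *
np.set_printoptions(precision=4,suppress=True)
for c in ("top","side"):
    f=snap(c);save(f,c+"1");print(c,f["cam_to_world"][:3,3],f["fx"])
    for n,z in (("cover_one_neck",0),("cover_two_necks",0),("cover_side_neck",0),("thick_hole",0),("thin_hole",0),("fixture",0),("thick_dowel",.062),("thin_dowel",.062)):
        for r in tip_of(c,n)[:3]: print(n,round(r["score"],2),np.round(r["centre"]),w(f,r["centre"],z))
E
```

```text
pics
top [0.2491 0.0306 1.4428] 461.584604980473
cover_one_neck 0.82 [216. 233.] [0.41   0.3645 0.    ]
cover_two_necks 0.92 [218. 182.] [0.5737 0.3683 0.    ]
cover_side_neck 0.68 [296. 166.] [0.6297 0.117  0.    ]
cover_side_neck 0.25 [208. 236.] [0.4008 0.3893 0.    ]
thick_hole 0.87 [222. 242.] [0.3829 0.3456 0.    ]
thin_hole 0.7 [208. 234.] [0.4061 0.3912 0.    ]
thin_hole 0.49 [217. 184.] [0.5674 0.3715 0.    ]
fixture 0.6 [431. 225.] [ 0.4448 -0.3107  0.    ]
thick_dowel 0.59 [430. 230.] [ 0.4218 -0.2923  0.062 ]
thick_dowel 0.23 [429. 226.] [ 0.4336 -0.2893  0.062 ]
thin_dowel 0.71 [439. 214.] [ 0.4717 -0.3198  0.062 ]
side [-0.0803  0.9639  0.4971] 372.3163380941763
cover_one_neck 0.7 [290. 272.] [0.4045 0.3516 0.    ]
cover_two_necks 0.84 [233. 254.] [0.5797 0.366  0.    ]
cover_side_neck 0.58 [279. 214.] [0.6436 0.0967 0.    ]
thick_hole 0.81 [296. 270.] [0.3958 0.3385 0.    ]
thin_hole 0.64 [279. 278.] [0.4093 0.3876 0.    ]
thin_hole 0.43 [386. 190.] [ 0.4455 -0.3134  0.    ]
fixture 0.91 [386. 190.] [ 0.4417 -0.3133  0.    ]
fixture 0.5 [291. 275.] [ 0.3918  0.362  -0.    ]
thick_dowel 0.76 [395. 179.] [ 0.3972 -0.2746  0.062 ]
thin_dowel 0.57 [386. 173.] [ 0.4555 -0.3338  0.062 ]
```

View pics/top1.png

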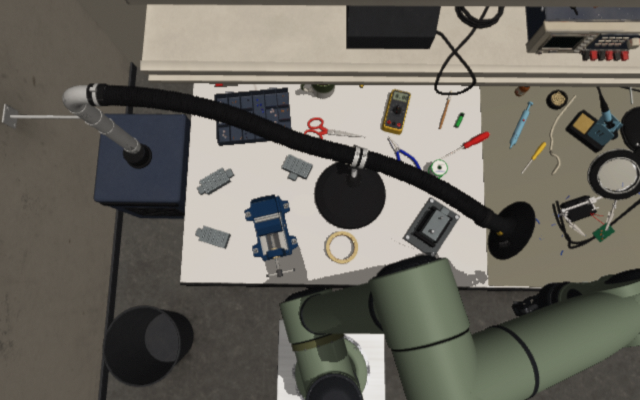

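View pics/side1.png

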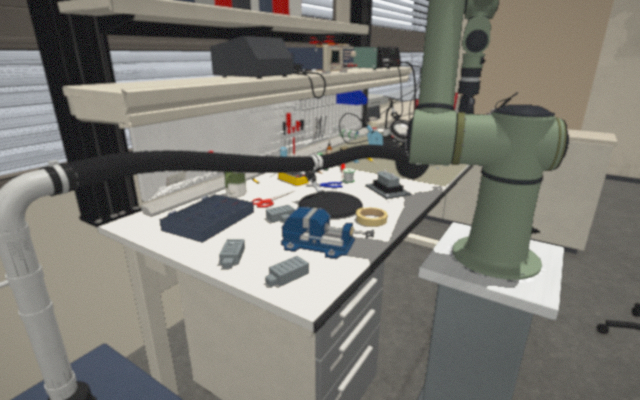

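The top view shows the one-neck cover at (212,237) with its neck to the left, the two-neck cover at (215,181), the side-neck cover at (296,166) and the fixture at (431,227). A black hose crosses overhead from (80,95) to (515,230). The side view shows the one-neck cover at (288,271) and the hose along row 165. I'll triangulate the hose height, then look at the fixture with the wrist camera.

```bash
python3 - <<'E'
from h import *
np.set_printoptions(precision=3,suppress=True)
ft,fs=snap("top"),snap("side")
def tri(a,b):
    o=[];d=[]
    for f,p in((ft,a),(fs,b)):
        M=f["cam_to_world"];v=M[:3,:3]@np.array([(p[0]-f["cx"])/f["fx"],(p[1]-f["cy"])/f["fy"],1.]);o.append(M[:3,3]);d.append(v/np.linalg.norm(v))
    s=np.linalg.lstsq(np.array([d[0],-d[1]]).T,o[1]-o[0],rcond=None)[0]
    p,q=o[0]+s[0]*d[0],o[1]+s[1]*d[1];return (p+q)/2,np.linalg.norm(p-q)
print("clamp",tri((358,157),(316,161)));print("end",tri((500,228),(408,155)));print("start",tri((95,95),(66,170)))
print("vice",tri((270,225),(310,225)), "disc", tri((350,195),(330,205)))
M=snap("wrist")["T_tool_cam"];print(M)
s=get_state();print(s["clock"],s["position"],R.from_rotvec(s["eef_rot"]).as_matrix())
E
```

```text
clamp (array([ 0.617, -0.073,  0.146]), np.float64(0.011481163203004855))
end (array([ 0.427, -0.485,  0.103]), np.float64(0.0022458959020435027))
start (array([0.744, 0.644, 0.277]), np.float64(0.013073520119985327))
vice (array([0.44 , 0.195, 0.051]), np.float64(0.01978062492189302)) disc (array([ 0.539, -0.056,  0.003]), np.float64(0.002518093973244335))
[[-0.    -0.948 -0.319  0.083]
 [ 1.    -0.    -0.001 -0.   ]
 [ 0.001 -0.319  0.948 -0.144]
 [ 0.     0.     0.     1.   ]]
1.05 [ 0.231 -0.499  0.231] [[ 0.908  0.419 -0.   ]
 [ 0.419 -0.908 -0.   ]
 [-0.    -0.    -1.   ]]
```

```bash
cat >> h.py <<'E'
def down(yaw): 
    c,s=np.cos(yaw),np.sin(yaw); return R.from_matrix([[c,s,0],[s,-c,0],[0,0,-1]]).as_rotvec()
def tips(f,c,d):
    for n,z in d.items():
        for r in tip_of(c,n)[:2]: print(n,round(r["score"],2),np.round(r["centre"]),w(f,r["centre"],z))
E
python3 - <<'E'
from h import *
np.set_printoptions(precision=4,suppress=True)
f=snap("top")
for p in((395,165),(412,172),(430,180),(450,191),(470,204)): print(w(f,p,.13))
movep([.41,-.30,.27],down(np.radians(151)))
f=snap("wrist");save(f,"wf1");tips(f,"wrist",{"fixture":0,"thick_dowel":.062,"thin_dowel":.062})
movep([.40,.35,.25],down(np.radians(-117)))
f=snap("wrist");save(f,"wc1");tips(f,"wrist",{"cover_one_neck":0,"thick_hole":0,"thin_hole":0})
s=get_state();print(s["clock"],s["q"],s["position"])
E
```

```text
[ 0.6038 -0.1798  0.13  ]
[ 0.5833 -0.229   0.13  ]
[ 0.5601 -0.2806  0.13  ]
[ 0.5282 -0.3372  0.13  ]
[ 0.4909 -0.393   0.13  ]
fixture 0.68 [330. 183.] [ 0.4411 -0.3083  0.    ]
thick_dowel 0.82 [332. 169.] [ 0.4141 -0.2925  0.062 ]
thin_dowel 0.69 [329. 216.] [ 0.4573 -0.3192  0.062 ]
cover_one_neck 0.57 [337. 173.] [0.3941 0.3694 0.    ]
thick_hole 0.62 [331. 154.] [0.3906 0.347  0.    ]
thin_hole 0.63 [340. 191.] [0.4007 0.3907 0.    ]
5.325 [ 0.5787  0.28   -0.2084  1.0824 -0.0001 -0.5197] [0.4004 0.3495 0.25  ]
```

View pics/wf1.png

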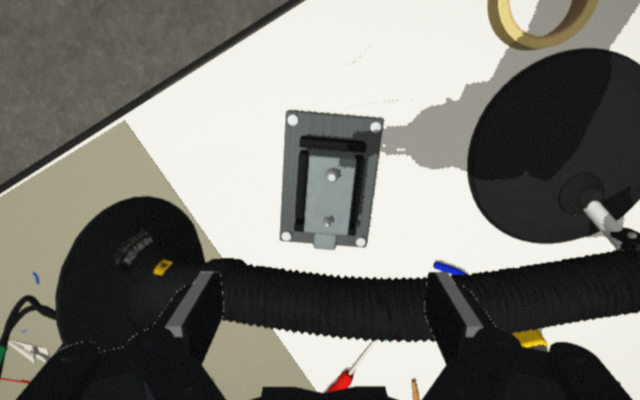

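View pics/wc1.png

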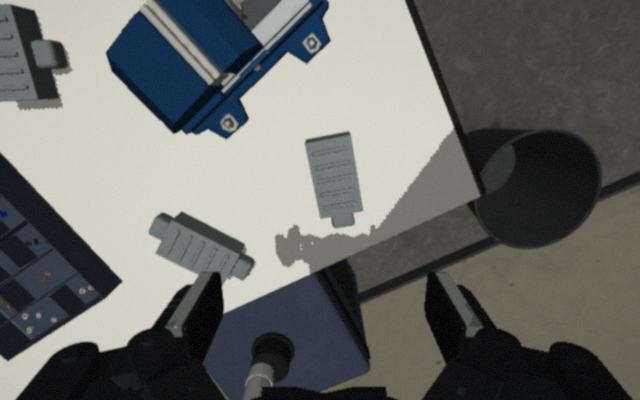

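The wrist view of the fixture shows the thick dowel at (332,172), the thin one at (329,218), and the hose well clear in +x. The cover view shows the one-neck cover centred at about (335,173), neck at the bottom (343,220). I'll look at it from closer.

```bash
python3 - <<'E'
from h import *
np.set_printoptions(precision=4,suppress=True)
movep([.396,.366,.14],down(np.radians(-115)))
f=snap("wrist");save(f,"wc2");tips(f,"wrist",{"cover_one_neck":0,"thick_hole":0,"thin_hole":0})
r=silhouettes("wrist","cover_one_neck")
print([(round(x["score"],2),np.round(x["centre"])) for x in r])
m=r[0]["mask"]
ys,xs=np.nonzero(m)
c=max(cv2.findContours(m.astype(np.uint8),0,1)[0],key=cv2.contourArea)[:,0]
P=np.array([w(f,p,.03)[:2] for p in c])
yaw0=np.radians(65)
for z in (.03,0):
    P=np.array([w(f,p,z)[:2] for p in c])
    for a in np.radians(np.arange(55,80,3)):
        u=P@[np.cos(a),np.sin(a)];v=P@[-np.sin(a),np.cos(a)]
        print(z,np.degrees(a),np.ptp(u),np.ptp(v),((v.max()+v.min())/2))
print(get_state()["clock"])
E
```

```text
cover_one_neck 0.67 [326. 187.] [0.3949 0.3671 0.    ]
thick_hole 0.56 [320. 157.] [0.3881 0.3418 0.    ]
thin_hole 0.94 [330. 218.] [0.4031 0.3932 0.    ]
[(0.56, array([324., 199.]))]
0.03 55.0 0.10459788317586594 0.0717639045148756 -0.11499934669517474
0.03 58.00000000000001 0.10457725343853014 0.06824979240592981 -0.14246219790481887
0.03 61.0 0.10426998471859511 0.0645486123599843 -0.16953457013243178
0.03 64.0 0.10367691921826422 0.06071570726076553 -0.19616485899075847
0.03 67.0 0.10319039928888862 0.056796680665338495 -0.22228577177708253
0.03 70.0 0.10259967110521934 0.05302561501353731 -0.24764559636513966
0.03 73.0 0.10172772435466648 0.049208789625345806 -0.27237643148149265
0.03 76.0 0.10222428913008114 0.05117089066064767 -0.2964443695450102
0.03 79.0 0.1032745673312434 0.0551661927228802 -0.31964970971349094
0 55.0 0.11694517667230148 0.08023529958130853 -0.11332922448337662
0 58.00000000000001 0.1169221116904473 0.07630636288632807 -0.141294992730281
0 61.0 0.11657857132760596 0.07216827575466644 -0.1688734812234061
0 64.0 0.11591549720403288 0.06788291404000676 -0.19601436606499478
0 67.0 0.11537154586039272 0.0635012645871676 -0.22264962779269512
0 70.0 0.1147110849628395 0.05928504217900232 -0.2485048825683071
0 73.0 0.11373620895487291 0.055017658310450246 -0.2737346700938486
0 76.0 0.1142913908918961 0.05721137624484174 -0.2983077143250355
0 79.0 0.11546564954857919 0.06167830512849243 -0.3220071434832722
6.0917
```

View pics/wc2.png

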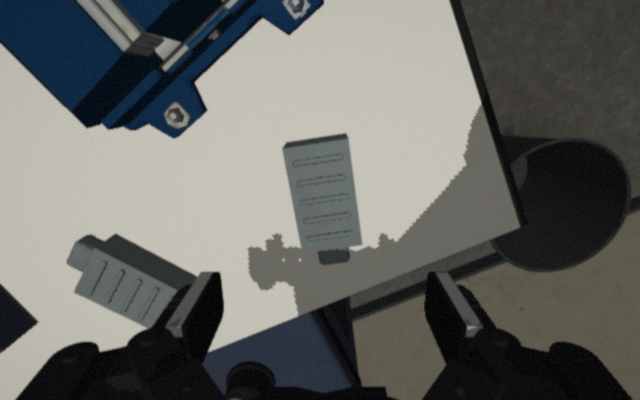

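The view confirms one neck at (333,257), with the top-face corners at about (285,147), (347,138), (361,243) and (301,250). The heading is about 73.5°. I'll grasp and lift now.

```bash
python3 - <<'E'
from h import *
np.set_printoptions(precision=4,suppress=True)
f=snap("wrist")
C=np.array([w(f,p,.03)[:2] for p in((284,147),(347,138),(361,243),(301,250))])
print(C.mean(0),C)
rot=down(np.radians(73.5-180))
p=np.array([.3955,.3665])
movep([*p,.09],rot)
print(move_l([*p,.003],.1,until_force=12),get_state()["position"])
grab(80);s=get_state();print(s["finger_gap"],s["grasp_force"],s["position"])
move_l([*p,.14],.15)
s=get_state();print(s["finger_gap"],s["grasp_force"],s["contact_force"],s["clock"])
f=snap("wrist");save(f,"wg");tips(f,"wrist",{"cover_one_neck":.137,"thick_hole":.137,"thin_hole":.137})
E
```

```text
[0.398  0.3668] [[0.4078 0.3203]
 [0.3639 0.3336]
 [0.3873 0.414 ]
 [0.4331 0.3994]]
False [0.396  0.3669 0.0036]
0.5460357598536959 83.34340274333954 [0.3961 0.3668 0.0039]
0.5478028641016806 82.31795310974121 [-0.7404  0.162  -2.0234] 8.9833
cover_one_neck 0.92 [323. 271.] [0.3955 0.3666 0.137 ]
```

View pics/wg.png

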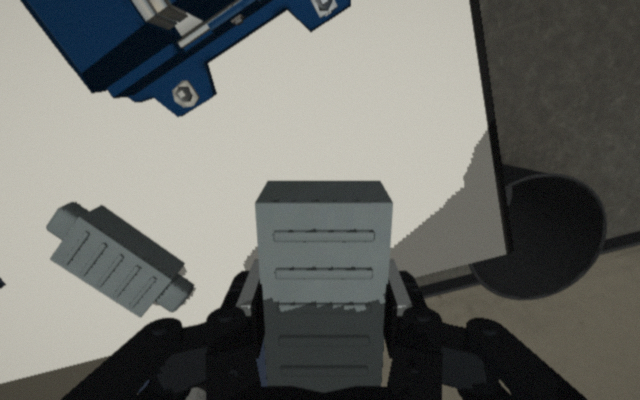

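The cover is held square, its far end edge at row 203 (columns 257–392). Next I compute its offset in the gripper and re-view the fixture with the cover in hand.

```bash
python3 - <<'E'
from h import *
np.set_printoptions(precision=4,suppress=True)
f=snap("wrist");s=get_state();Rt=R.from_rotvec(s["eef_rot"]).as_matrix()
for p,z in (((257,203),.1665),((392,203),.1665),((268,182),.1365),((383,182),.1365)):
    print(Rt.T@(w(f,p,z)-s["position"]))
movep([.35,.3,.25],down(np.radians(-120)))
movep([.485,-.335,.24],down(np.radians(150)))
sleep(.2)
f=snap("wrist");save(f,"wf2")
cv2.imwrite("pics/wf2c.png",cv2.resize(f["img"][60:260,220:460,::-1],None,fx=3,fy=3,interpolation=cv2.INTER_CUBIC))
tips(f,"wrist",{"fixture":0,"thick_dowel":.062,"thin_dowel":.062})
s=get_state();print(s["clock"],s["position"],s["finger_gap"])
E
```

```text
[ 0.0425 -0.0234 -0.0273]
[ 0.0425  0.0234 -0.0272]
[ 0.0419 -0.024   0.0027]
[0.0418 0.0251 0.0028]
fixture 0.8 [319. 111.] [ 0.4362 -0.3105  0.    ]
thick_dowel 0.87 [324.  87.] [ 0.4172 -0.2942  0.062 ]
thin_dowel 0.76 [318. 145.] [ 0.4578 -0.3228  0.062 ]
12.5583 [ 0.4851 -0.3348  0.2401] 0.5456085886906995
```

View pics/wf2c.png

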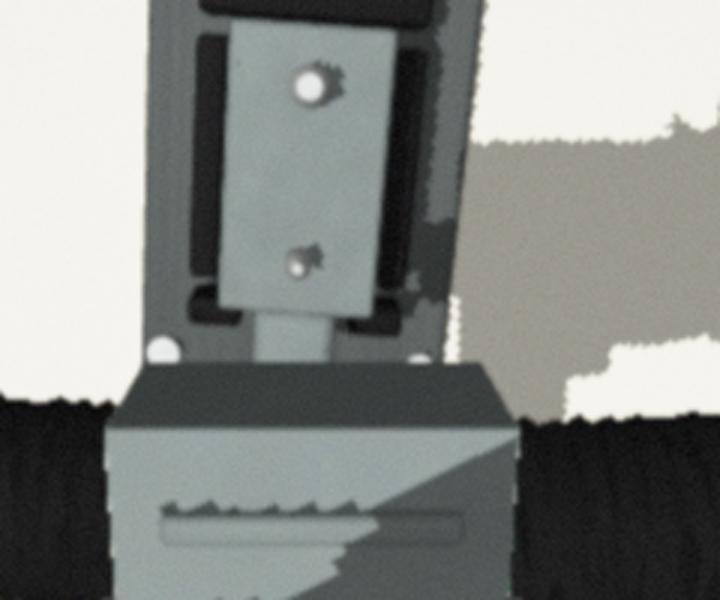

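The crop shows the lower half's face with corners (229,20), (396,30), (372,317) and (219,303), thick dowel top at (309,86) and thin dowel top at (298,266), all in crop coordinates. Now computing the pose.

```bash
python3 - <<'E'
from h import *
np.set_printoptions(precision=4,suppress=True)
f=snap("wrist")
g=lambda p,z:w(f,np.array(p)/3+[220-.33,60-.33],z)[:2]
C=np.array([g(p,.062) for p in((229,20),(396,30),(372,317),(219,303))])
d=C[2]+C[3]-C[0]-C[1]
print("face",C.mean(0),np.degrees(np.arctan2(d[1],d[0])),np.linalg.norm(d)/2,np.linalg.norm(C[1]-C[0]),np.linalg.norm(C[2]-C[3]))
a,b=g((309,86),.078),g((298,266),.078);d=b-a
print("dowels",a,b,(a+b)/2,np.degrees(np.arctan2(d[1],d[0])),np.linalg.norm(d))
E
```

```text
face [ 0.4378 -0.3093] -33.6260385502963 0.08215598684591713 0.04734392102490773 0.0472485723697282
dowels [ 0.4172 -0.2955] [ 0.4584 -0.323 ] [ 0.4378 -0.3093] -33.72332220860648 0.04950575428156478
```

```bash
python3 - <<'E'
from h import *
np.set_printoptions(precision=4,suppress=True)
rot=down(np.radians(180-33.7));p=[.4378,-.3093]
movep([*p,.16],rot)
move_l([*p,.09],.08);sleep(.2)
s=get_state();f0=np.array(s["contact_force"]);print(s["position"],f0)
for z in (.08,.076,.072,.069,.066,.064,.062):
    h=move_l([*p,z],.03,until_force=7)
    s=get_state();print(z,h,s["position"],np.array(s["contact_force"])-f0,s["wrist_torque"],s["finger_gap"])
    if h:break
f=snap("wrist");save(f,"wi1");print(s["clock"])
E
```

```text
[ 0.4381 -0.3096  0.0905] [-1.0004  0.5617 -1.8445]
0.08 False [ 0.4376 -0.3091  0.0797] [ 1.121  -1.5066 -0.3187] [ 0.0235 -0.0027  0.0131] 0.5482813507695994
0.076 False [ 0.438  -0.3095  0.0759] [ 1.9304 -1.5188 -1.0215] [-0.1712 -0.1408 -0.0105] 0.5484409791793214
0.072 False [ 0.438  -0.3096  0.0719] [ 2.9261 -2.5386 -1.5243] [-0.3423 -0.2774 -0.0061] 0.5458334936621689
0.069 False [ 0.438  -0.3096  0.0689] [ 2.7841 -2.7519 -1.8373] [-0.4487 -0.3354  0.0193] 0.5453955007850447
0.066 False [ 0.438  -0.3096  0.0659] [ 3.6097 -2.8812 -1.6354] [-0.5295 -0.3951 -0.0114] 0.5488922866543944
0.064 False [ 0.438  -0.3096  0.0645] [ 2.0943 -0.422   6.4784] [-0.3115 -0.1071 -0.0038] 0.5462141953021827
0.062 False [ 0.438  -0.3096  0.0626] [ 1.3057 -0.3356  7.3292] [-0.2075  0.0037 -0.0415] 0.5483347625720544
16.3583
```

View pics/wi1.png

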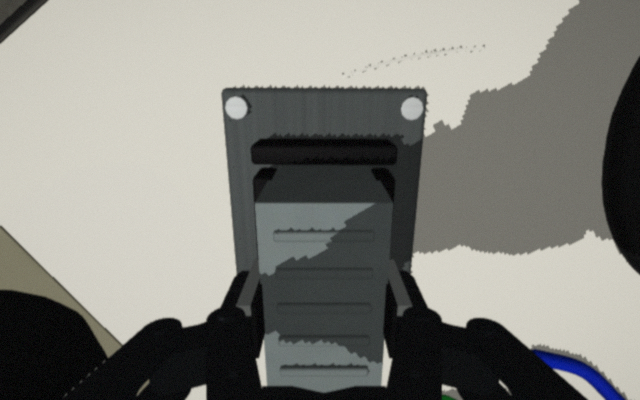

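The cover sits flush in the nest and the faces met at the predicted height. Next I press to about 6 mm.

```bash
python3 - <<'E'
from h import *
np.set_printoptions(precision=4,suppress=True)
sleep(.4);p=[.4378,-.3093]
for z in (.061,.060,.059,.0585):
    move_l([*p,z],.02);sleep(.3);s=get_state();print(z,s["position"],s["contact_force"],s["wrist_torque"],s["grasp_force"])
f=snap("wrist");tips(f,"wrist",{"cover_one_neck":.055});save(f,"wi2");print(s["clock"])
f=snap("side");cv2.imwrite("pics/s2.png",cv2.resize(f["img"][140:230,330:450,::-1],None,fx=6,fy=6,interpolation=cv2.INTER_CUBIC))
E
```

```text
0.061 [ 0.4381 -0.3096  0.0618] [-0.6706  0.403   7.375 ] [-0.1172  0.1053  0.02  ] 83.40888887643814
0.06 [ 0.438  -0.3096  0.061 ] [-0.6458 -0.032   8.8724] [-0.0722  0.069  -0.0349] 83.5073858499527
0.059 [ 0.4381 -0.3096  0.0602] [-0.9326 -0.0772  9.7167] [-0.0413  0.1422 -0.0265] 83.62858682870865
0.0585 [ 0.4381 -0.3096  0.0597] [-0.2441 -0.1579 10.378 ] [ 0.001   0.1971 -0.0754] 83.67941111326218
cover_one_neck 0.93 [325. 270.] [ 0.4399 -0.3091  0.055 ]
19.0083
```

View pics/wi2.png

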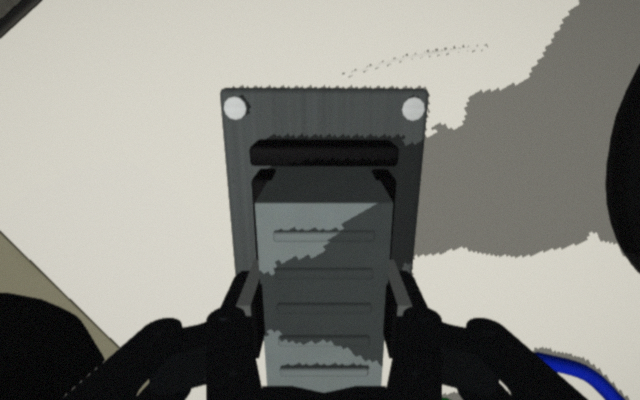

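```bash
python3 - <<'E'
from h import *
move_l([.4378,-.3093,.0578],.02);sleep(.6);s=get_state();print(s["position"],s["contact_force"],s["clock"])
print(sign_off())
E
```

```text
[ 0.43807258 -0.30961352  0.05913811] [-0.57296542  0.0924339  11.51042516] 20.0083
the job is handed in; nothing more can be done
None
```

I put the one-necked cover on the dowels neck over neck and handed the job in while still holding it pressed: the nest had sunk about 6 mm of its 8 mm (estimated from gripper height) at roughly 11.5 N. It finished at 20 s of the 51 s, the other two covers were not touched, and the hand-in call returned no verdict.

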